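Find the key left latched on the bench switch box and release it

TASK

One of the four keys on the bench switch box was left latched down, so its socket is still on. With the fingertips, feel along the whole row from left to right, tapping each of the four keys lightly so that none of them changes over; only then push the latched key right down and let it spring up, so that all four keys are up. Do not pick up, knock or shift anything that lies about.

Things in the scene. Friction and masses are not known exactly. Their poses are not given: they have to be found in the camera images.
- switch_box: fixed bench switch box: grey case, aluminium top, 214 (its y) x 118 (x) x 50 mm high. Origin: centre of underside; x away from the robot, y to its left along the row, z up. Four white keys in a row 30 mm nearer the robot than the centre line, at y = +69, +23, -23, -69 mm; behind them, at x = +34 mm, four round sockets, black collars 8 mm high. Conduit at the back
- unit_a: black bezel (43 x 39 x 5 mm) of one of the four alike keys; the letter does not tell its place in the row. Origin: centre of the key at the level of the box's top plate, 50 mm above the table; axes as the box's. Its white cap, 34 (x) x 30 (y) mm, flat, has its top 14 mm above this origin when up, about 10 mm when latched, 6.2 mm at the stop
- unit_b: black bezel (43 x 39 x 5 mm) of one of the four alike keys; the letter does not tell its place in the row. Origin: centre of the key at the level of the box's top plate, 50 mm above the table; axes as the box's. Its white cap, 34 (x) x 30 (y) mm, flat, has its top 14 mm above this origin when up, about 10 mm when latched, 6.2 mm at the stop
- unit_c: black bezel (43 x 39 x 5 mm) of one of the four alike keys; the letter does not tell its place in the row. Origin: centre of the key at the level of the box's top plate, 50 mm above the table; axes as the box's. Its white cap, 34 (x) x 30 (y) mm, flat, has its top 14 mm above this origin when up, about 10 mm when latched, 6.2 mm at the stop
- unit_d: black bezel (43 x 39 x 5 mm) of one of the four alike keys; the letter does not tell its place in the row. Origin: centre of the key at the level of the box's top plate, 50 mm above the table; axes as the box's. Its white cap, 34 (x) x 30 (y) mm, flat, has its top 14 mm above this origin when up, about 10 mm when latched, 6.2 mm at the stop
- key_a (a joint): travel of the key in unit_a, m: 0 up, 0.0042 latched, 0.0078 stop. Push-push key: an up key starts to give at 3.5 N and springs back from a tap (4.5 N at 2 mm, 6 N at 6 mm); a latched one feels solid up to 5 N. Pushed past about 7 mm (stop: 10 N) and let go it changes over, once: latched springs up, up stays latched
- key_b (a joint): travel of the key in unit_b, m: 0 up, 0.0042 latched, 0.0078 stop. Push-push key: an up key starts to give at 3.5 N and springs back from a tap (4.5 N at 2 mm, 6 N at 6 mm); a latched one feels solid up to 5 N. Pushed past about 7 mm (stop: 10 N) and let go it changes over, once: latched springs up, up stays latched
- key_c (a joint): travel of the key in unit_c, m: 0 up, 0.0042 latched, 0.0078 stop. Push-push key: an up key starts to give at 3.5 N and springs back from a tap (4.5 N at 2 mm, 6 N at 6 mm); a latched one feels solid up to 5 N. Pushed past about 7 mm (stop: 10 N) and let go it changes over, once: latched springs up, up stays latched
- key_d (a joint): travel of the key in unit_d, m: 0 up, 0.0042 latched, 0.0078 stop. Push-push key: an up key starts to give at 3.5 N and springs back from a tap (4.5 N at 2 mm, 6 N at 6 mm); a latched one feels solid up to 5 N. Pushed past about 7 mm (stop: 10 N) and let go it changes over, once: latched springs up, up stays latched
- glaze_jar_a: white glaze jar with black lid, 53 mm across, 62 mm high, loose, stands right of the box; origin centre of underside
- glaze_jar_b: green glaze jar with white lid, 49 mm across, 56 mm high, loose, stands behind the box; origin centre of underside
- glaze_jar_c: ochre glaze jar with black lid, 53 mm across, 62 mm high, loose, stands right of the box; origin centre of underside
- timer: white round kitchen timer with orange dial, 64 mm across, 42 mm high, loose, stands far left behind the box; origin centre of underside
- rubber_kidney: red kidney-shaped rubber rib, 44 x 85 x 8 mm, loose, lies near the robot, right of the wooden board; origin centre of underside
- stamp: wooden stamp, 30 x 30 x 56 mm, loose, stands just behind the box; origin centre of underside
- pencil: red pencil, 151 mm long, 8 mm thick, loose, lies along y on the box's top plate between the keys and the sockets; origin centre of underside

How it is judged:
By the outcome, as a careful person would: the job done as asked, in the order asked, and still so for the second after the job is handed in, with the robot touching nothing.
It also fails if it takes over 48 s, if anything falls off the work surface, if the arm or the gripper's body presses on something with over 40 N, if the wrist force passes 120 N, or if a joint passes its speed limit or range.

ROBOT

A 6-joint arm with a two-finger parallel gripper is mounted at the origin on a cart in front of the work surface, level with it; the furniture and walls round the work are solid. World frame = base frame: x ahead of the robot, y to its left, z up, the work surface at z = 0. Lengths are in mm, angles in degrees, forces in N, time in s.
With the tool pointing down it reaches from about 225 to 725 mm from the base axis. Payload 3.1 kg.
Tool frame: the origin (TCP) lies midway between the tips of the shut fingers; the grasp point (between the pads) lies 19 mm behind it; z points along the fingers, y is the direction in which the jaws open and shut (so a half turn about z gives the same grasp; the last joint's range is limited). The gripper opens to 85 mm and grips with 20 to 120 N. Pads are 22 mm wide; open, the fingers measure 114 mm over their backs; the gripper's body (76 mm by 85 mm) begins 54 mm behind the grasp point. The pads swing forward as they close: fully open they stand 13 mm farther back than shut.
Start: joints at [65.501, 2.75, 5.684, 92.934, 0, 82.678], TCP at [155.055, 501.573, 231.312] pointing down, gripper open.
Joint ranges: [-166.93, 166.93], [-56.73, 111.36], [-69.38, 81.34], [-121.58, 131.49], [-85.45, 84.26], [-180, 180]. Speed limits (degrees/s): [159.86, 159.86, 180, 180, 180, 180].

INTERFACE

Orientations are given as [roll, pitch, yaw] about the fixed x, y, z axes, in that order (R = Rz(yaw) Ry(pitch) Rx(roll)).
In Python, from cell import env gives the robot as it stands.
- The arm moves only by the shell command python3 -m jog 'ROWS'. ROWS is JSON, a list that holds one entry, the list of rows, each a list of 7 numbers: the turn, a rotation vector about the world's x, y, z in rad, then the shift along the world's x, y, z in mm, then the finger opening in mm, from 0 to 85.4. In form: [[[ax, ay, az, x, y, z, grip], ...]]. A call has 1 to 20 rows; each row is the pose to reach, as a shift and turn from the pose commanded when the call began; what a row does not reach only later rows make up. A row lasts 1/8 s, in which the tool goes at most 62.5 mm and 10.7 degrees, less where a joint would pass 70% of its speed; a pose out of reach is approached as far as the arm can. A call with a gripper value outside its range is refused whole. The fingers move at their own pace and stop on an object; the grip force is fixed at half the most. Time passes only in rows, so rows that repeat a pose let the fingers close. It gives the time, the measured TCP pose, the force and the opening at its end, in the units of the state.
- env.sense(): the state, without advancing time (a new reading comes with each control period).
- env.get_image(name): name is "side" or "top"; returns the picture (384x512x3 uint8, blue, green, red); there is no depth.
- env.camera_params(name): a dict with "intrinsics" (3x3 intrinsics, pixels), "view" (4x4, takes a point from world to camera coordinates). Camera axes: x right, y down, z forward; pixel columns grow to the right and rows downward; lengths in mm; the calibration is good to about 2 mm. A picture is of the moment at which its call begins. camera_params takes no time and is no camera call.
- env.close_job(): hands the job in, once; it reports no verdict.
The state is a dict: "time_s": time; "q": joint angles; "joint_velocities": joint speeds; "tau": joint torques, N m; "ee_pos": TCP position; "ee_rot": TCP orientation; "force": force on the tool from outside, world axes, zero at the start; "ft_torque": the same for the moment, N m; "finger_gap": finger opening in mm.
Only numpy, scipy, OpenCV 4.12 (cv2) and the standard library are available. Lean on these libraries where they do the work, as an engineer would, in place of code of your own. Each camera call takes 0.05 s, during which the arm holds its last target.

## Working session

There is one attempt and no reset: what is moved stays moved. The work goes in short steps, Python scripts to look and compute and a shell command to move; the robot and the scene stay as the last step left them, time stands still between calls to the robot, and variables do not carry over. Pictures are saved under pics/ and viewed, and the job is handed in when it is done.

```bash
ls; mkdir -p pics
python3 - <<'E'
from cell import env
import cv2
for n in("top","side"):
    im=env.get_image(n); cv2.imwrite(f"pics/{n}0.png",im)
    p=env.camera_params(n); print(n,p)
s=env.sense(); print(s)
E
```

```text
pics
top {'intrinsics': array([[416.85297955,   0.        , 258.09822292],
       [  0.        , 416.85297955, 191.53334927],
       [  0.        ,   0.        ,   1.        ]]), 'view': array([[ 1.29292868e-02, -9.99896992e-01,  6.23201676e-03,
         1.82760501e+02],
       [-9.86865787e-01, -1.37639621e-02, -1.60954876e-01,
         5.65438881e+02],
       [ 1.61024074e-01, -4.06913237e-03, -9.86942090e-01,
         8.44474522e+02],
       [ 0.00000000e+00,  0.00000000e+00,  0.00000000e+00,
         1.00000000e+00]])}
side {'intrinsics': array([[496.32990115,   0.        , 263.58748924],
       [  0.        , 496.32990115, 192.89732632],
       [  0.        ,   0.        ,   1.        ]]), 'view': array([[-9.34392939e-01, -3.55510752e-01,  2.28460054e-02,
         6.00934872e+02],
       [-2.23594129e-01,  5.35332618e-01, -8.14508842e-01,
         6.07750884e+01],
       [ 2.77336439e-01, -7.66179544e-01, -5.79701135e-01,
         1.11127394e+03],
       [ 0.00000000e+00,  0.00000000e+00,  0.00000000e+00,
         1.00000000e+00]])}
{'time_s': 0.1, 'q': array([6.55004466e+01, 2.78945168e+00, 5.60062890e+00, 9.29323480e+01,
       3.79453987e-04, 8.26800768e+01]), 'joint_velocities': array([ 1.13251398e-06, -1.83588972e-01,  1.34403057e-01, -6.07195319e-02,
       -3.99637717e-02,  1.01203911e-01]), 'tau': array([ 1.99104274e-03, -3.39851940e+01,  3.20935607e+01,  1.58453803e-02,
       -2.42879560e-04,  1.43342469e-06]), 'ee_pos': array([154.83027297, 501.08290498, 230.2272539 ]), 'ee_rot': array([-1.79879865e+02, -1.58146566e-02,  1.62820353e+02]), 'force': array([-0.09263069, -0.16594117,  0.45596817]), 'ft_torque': array([-0.02505813, -0.02804164,  0.03821225]), 'finger_gap': 85.63792157708126}
```

View pics/top0.png

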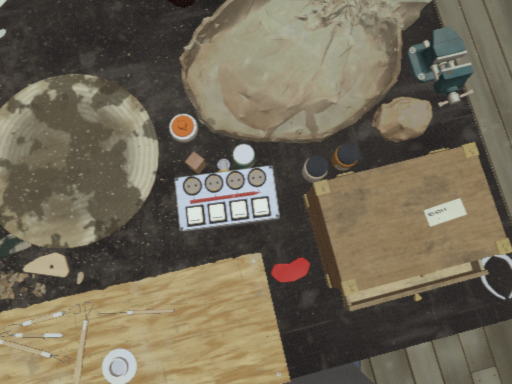

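View pics/side0.png

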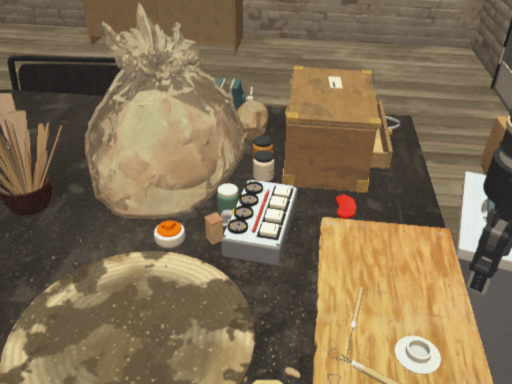

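The top view shows the box at cols 177–279, rows 167–230, with the white keys along row ~211. The pencil is at row ~197, and the chest right of the box is at cols 307+. The side view shows the arm at the right edge, clear of the box. Next I'll measure the caps.

```bash
cat > h.py <<'E'
import numpy as np, cv2
from cell import env
P={n:env.camera_params(n) for n in("top","side")}
def ray(n,uv):
    K=P[n]["intrinsics"];V=P[n]["view"];R=V[:3,:3];t=V[:3,3]
    d=R.T@np.linalg.inv(K)@np.array([uv[0],uv[1],1.]); return -R.T@t,d
def onz(n,uv,z):
    o,d=ray(n,uv); return o+d*(z-o[2])/d[2]
def proj(n,p):
    V=P[n]["view"];c=V[:3,:3]@np.asarray(p,float)+V[:3,3];q=P[n]["intrinsics"]@c;return q[:2]/q[2]
def tri(a,b):
    o1,d1=ray("top",a);o2,d2=ray("side",b)
    s=np.linalg.lstsq(np.c_[d1,-d2],o2-o1,rcond=None)[0]
    x,y=o1+d1*s[0],o2+d2*s[1];return (x+y)/2,np.linalg.norm(x-y)
def white(im,roi,lo=200,amin=60):
    x0,y0,x1,y1=roi;h=cv2.cvtColor(im[y0:y1,x0:x1],cv2.COLOR_BGR2HSV)
    m=((h[...,2]>lo)&(h[...,1]<45)).astype(np.uint8)
    n,l,st,c=cv2.connectedComponentsWithStats(m,connectivity=4)
    return [(c[i]+[x0,y0],st[i]) for i in range(1,n) if st[i,4]>amin]
E
python3 - <<'E'
from h import *
a=cv2.imread("pics/top0.png");b=cv2.imread("pics/side0.png")
for lo in(200,215,230):
  print(lo,[(c.round(1),s[2:]) for c,s in white(a,(175,195,285,232),lo)])
  print(lo,[(c.round(1),s[2:]) for c,s in white(b,(255,175,300,250),lo)])
cv2.imwrite("pics/c1.png",np.hstack([cv2.resize(a[155:240,170:290],None,fx=4,fy=4,interpolation=3)[:340],cv2.resize(b[175:260,215:300],None,fx=4,fy=4,interpolation=3)])[:, :800])
print(cv2.imread("pics/c1.png").shape)
E
```

```text
200 [(array([218.7, 207.8]), array([ 99,  34, 789], dtype=int32)), (array([260.3, 206. ]), array([ 14,  16, 180], dtype=int32)), (array([238.5, 208.6]), array([ 14,  17, 186], dtype=int32)), (array([216.4, 211.5]), array([ 14,  16, 185], dtype=int32)), (array([194.4, 214.4]), array([ 14,  16, 185], dtype=int32))]
200 [(array([271.3, 208.3]), array([ 41,  65, 695], dtype=int32)), (array([277.8, 200.5]), array([ 17,  10, 122], dtype=int32)), (array([273.6, 213.5]), array([ 18,  10, 140], dtype=int32)), (array([268.5, 227.5]), array([ 18,  12, 150], dtype=int32))]
215 [(array([260.6, 205.2]), array([ 14,  14, 146], dtype=int32)), (array([238.3, 208. ]), array([ 14,  15, 146], dtype=int32)), (array([216.5, 210.6]), array([ 14,  13, 140], dtype=int32)), (array([194.5, 213.9]), array([ 14,  14, 152], dtype=int32))]
215 [(array([271.3, 207.7]), array([ 41,  64, 635], dtype=int32)), (array([277.8, 200.5]), array([ 17,  10, 122], dtype=int32)), (array([273.6, 213.5]), array([ 18,  10, 138], dtype=int32)), (array([268.5, 227.5]), array([ 18,  12, 149], dtype=int32))]
230 []
230 [(array([268.2, 187.1]), array([13, 16, 76], dtype=int32)), (array([281.8, 189.5]), array([ 15,  10, 115], dtype=int32)), (array([277.8, 200.6]), array([ 17,  10, 115], dtype=int32)), (array([273.3, 213.6]), array([ 18,  10, 128], dtype=int32)), (array([268.6, 227.8]), array([ 18,  11, 140], dtype=int32)), (array([264.7, 240.7]), array([24, 13, 99], dtype=int32))]
(340, 800, 3)
```

View pics/c1.png

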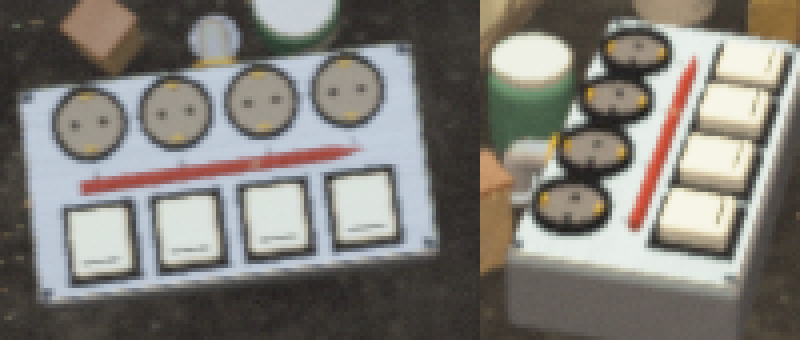

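Run:
```python
from h import *
top=[(194.4,214.4),(216.4,211.5),(238.5,208.6),(260.3,206.0)]
side=[(268.5,227.5),(273.6,213.5),(277.8,200.5),(281.8,189.5)]
for t,s in zip(top,side): print(onz("top",t,63).round(1),onz("side",s,63).round(1),[v.round(1) if hasattr(v,'round') else v for v in tri(t,s)])
pts=np.array([onz("top",t,63) for t in top]);d=pts[3]-pts[0];print(np.linalg.norm(d)/3, np.degrees(np.arctan2(d[0],-d[1])))
a=cv2.imread("pics/top0.png");
for c in [(20,92),(405,42),(437,252),(43,302)]:
    print("corner",onz("top",(c[0]/4+170,c[1]/4+155),50).round(1))
for nm,t,s in [("chest top left near",(344,300),(288,129)),("far",(313,183),(296,68))]: print(nm,onz("top",t,0).round(),tri(t,s))
print("tcp",proj("top",[155,501,230]),proj("side",[155,501,230]),proj("side",[0,0,0]))
for l,h,c in [("A",62,(315,167)),("B",56,(244,154)),("C",62,(346,154)),("timer",42,(183,127)),("stamp",56,(194,160))]: print(l,onz("top",c,h).round())
```

```text
[510.2 321.7  63. ] [511.7 322.4  63. ] [array([511.1, 321.9,  62.7]), np.float64(1.6)]
[516.9 276.3  63. ] [517.7 276.6  63. ] [array([517.3, 276.4,  62.9]), np.float64(0.9)]
[523.6 230.6  63. ] [524.7 231.3  63. ] [array([524.2, 230.8,  62.6]), np.float64(1.2)]
[529.6 185.4  63. ] [530.1 190.   63. ] [array([530.7, 185.6,  59.8]), np.float64(1.5)]
45.870216062275595 8.102534899092024
corner [588.9 367.8  50. ]
corner [619.1 162.9  50. ]
corner [506.4 145.2  50. ]
corner [477.5 350.8  50. ]
chest top left near [336.   2.   0.] (array([449.84450433,  83.17368521, 190.28743765]), np.float64(207.62607869696274))
far [592.  67.   0.] (array([536.72811921, 109.49032909, 307.02538547]), np.float64(4.747074159955066))
tcp [ 53.21830111 431.43894655] [484.25935947 276.2450645 ] [531.98390791 220.04139271]
A [614.  71.  62.]
B [642. 222.  56.]
C [644.   4.  62.]
timer [705. 357.  42.]
stamp [627. 328.  56.]
```

```bash
python3 - <<'E'
from h import *
for c in [(80,188),(220,170),(360,150)]:
    p=onz("top",(c[0]/4+170,c[1]/4+155),54); k=np.array([510.5,321.7]); th=np.radians(8.1)
    print(p.round(1),"dist box-x from key row",(p[:2]-k)@[np.cos(th),np.sin(th)])
E
python3 -m jog '[[[0,0,0.1,30,-15,0,0],[0,0,0.2,70,-36,0,0],[0,0,0.3,115,-58,0,0],[0,0,0.4,160,-82,0,0],[0,0,0.441,205,-105,0,0],[0,0,0.441,250,-128,-10,0],[0,0,0.441,290,-148,-30,0],[0,0,0.441,325,-166,-60,0],[0,0,0.441,345,-176,-90,0],[0,0,0.441,353,-180,-121,0],[0,0,0.441,353,-180,-131,0],[0,0,0.441,353,-180,-131,0],[0,0,0.441,353,-180,-131,0]]]'
```

```text
[537.2 333.2  54. ] dist box-x from key row 28.072047389352157
[547.8 259.9  54. ] dist box-x from key row 28.21896371358637
[559.5 186.3  54. ] dist box-x from key row 29.42712526700077
time_s: 1.72
ee_pos: [508.4, 322.5, 102.1]
ee_rot: [179.9, 0.1, -171.9]
force: [-0.9, 0.4, 0.3]
finger_gap: -0.1
```

```bash
python3 -m jog '[[[0,0,0,0,-0.5,-10,0],[0,0,0,0,-0.5,-20,0],[0,0,0,0,-0.5,-28,0],[0,0,0,0,-0.5,-28,0],[0,0,0,0,-0.5,-28,0]]]'
python3 - <<'E'
from h import *
for n in("top","side"): cv2.imwrite(f"pics/{n}1.png",cv2.resize(env.get_image(n)[130:270,160:330],None,fx=4,fy=4,interpolation=3))
s=env.sense();print(s["ee_pos"],s["force"])
E
```

```text
time_s: 2.35
ee_pos: [508.0, 321.0, 72.3]
ee_rot: [-180.0, -0.0, -171.9]
force: [-0.2, 0.8, -0.2]
finger_gap: -0.2
[508.38576459 321.20783679  72.73476803] [-0.77414188  0.52279556  0.64761907]
```

View pics/top1.png

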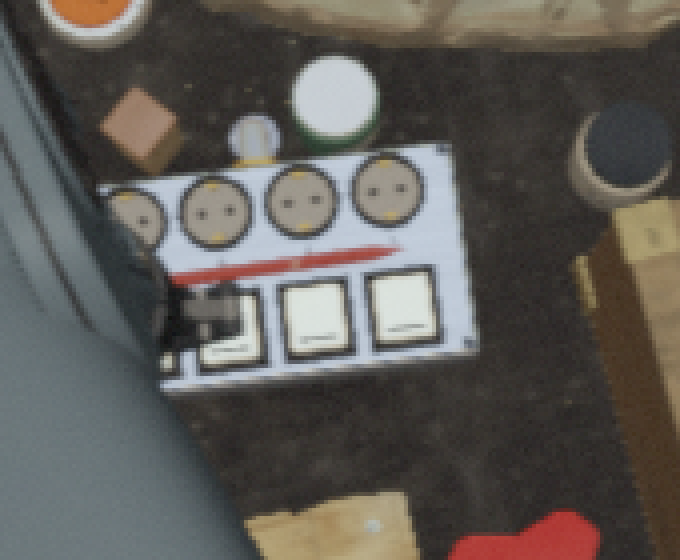

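View pics/side1.png

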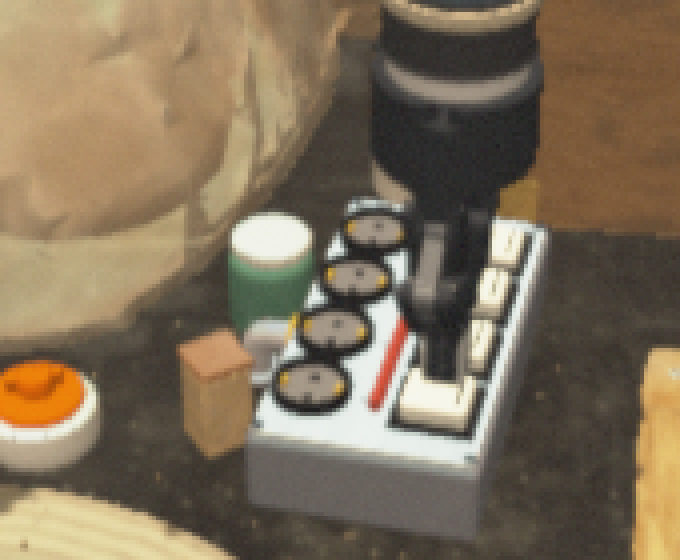

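The side crop shows the shut fingertips just above the first cap, around (445,385), and clear of the pencil at (390,365). I'll descend in small steps.

```bash
python3 -m jog '[[[0,0,0,0,0,-4,0],[0,0,0,0,0,-7,0],[0,0,0,0,0,-7,0],[0,0,0,0,0,-7,0]]]'
python3 -m jog '[[[0,0,0,0,0,-1,0],[0,0,0,0,0,-1,0]]]'
python3 -m jog '[[[0,0,0,0,0,-0.7,0],[0,0,0,0,0,-0.7,0]]]'
```

```text
time_s: 2.95
ee_pos: [508.0, 321.1, 65.2]
ee_rot: [-180.0, -0.0, -171.9]
force: [0.5, -0.8, -0.0]
finger_gap: -0.2
time_s: 3.2
ee_pos: [508.0, 321.1, 64.3]
ee_rot: [180.0, -0.0, -171.9]
force: [-0.1, -0.1, 0.8]
finger_gap: -0.3
time_s: 3.45
ee_pos: [508.2, 321.1, 64.1]
ee_rot: [180.0, 0.0, -171.9]
force: [-0.8, -0.1, 3.0]
finger_gap: -0.4
```

```bash
python3 -m jog '[[[0,0,0,0,0,-0.7,0],[0,0,0,0,0,-0.7,0]]]'
python3 -m jog '[[[0,0,0,0,0,-0.7,0],[0,0,0,0,0,-0.7,0]]]'
```

```text
time_s: 3.7
ee_pos: [508.1, 321.1, 63.3]
ee_rot: [180.0, 0.0, -171.9]
force: [-1.1, 0.6, 3.7]
finger_gap: -0.3
time_s: 3.95
ee_pos: [508.2, 321.1, 62.4]
ee_rot: [180.0, 0.0, -171.9]
force: [-0.7, -0.9, 4.6]
finger_gap: -0.0
```

Key 1 gave about 1.7 mm at 4.6 N, so it is up. On to key 2.

```bash
python3 -m jog '[[[0,0,0,0,0,5,0],[0,0,0,0,0,12,0],[0,0,0,2,-14,14,0],[0,0,0,5,-34,13,0],[0,0,0,6.5,-45.4,10,0],[0,0,0,6.5,-45.4,5,0],[0,0,0,6.5,-45.4,3,0],[0,0,0,6.5,-45.4,3,0]]]'
python3 -m jog '[[[0,0,0,0,0,-1,0],[0,0,0,0,0,-1,0]]]'
python3 -m jog '[[[0,0,0,0,0,-0.7,0],[0,0,0,0,0,-0.7,0]]]'
```

```text
time_s: 4.95
ee_pos: [514.1, 275.9, 64.7]
ee_rot: [180.0, -0.0, -171.9]
force: [-0.0, 0.6, -0.1]
finger_gap: 0.1
time_s: 5.2
ee_pos: [514.5, 276.0, 64.2]
ee_rot: [180.0, 0.0, -171.9]
force: [0.4, 0.6, -0.4]
finger_gap: 0.0
time_s: 5.45
ee_pos: [514.6, 276.0, 64.1]
ee_rot: [180.0, 0.0, -171.9]
force: [-0.7, 0.4, 3.4]
finger_gap: 0.0
```

```bash
python3 -m jog '[[[0,0,0,0,0,-0.7,0],[0,0,0,0,0,-0.7,0]]]'
```

```text
time_s: 5.7
ee_pos: [514.6, 276.0, 63.2]
ee_rot: [180.0, 0.0, -171.9]
force: [-1.3, 1.3, 4.1]
finger_gap: -0.1
```

```bash
python3 -m jog '[[[0,0,0,0,0,-0.6,0],[0,0,0,0,0,-0.6,0]]]'
python3 -m jog '[[[0,0,0,0,0,5,0],[0,0,0,0,0,12,0],[0,0,0,2,-14,14,0],[0,0,0,5,-34,13,0],[0,0,0,6.5,-45.4,10,0],[0,0,0,6.5,-45.4,5,0],[0,0,0,6.5,-45.4,3,0],[0,0,0,6.5,-45.4,3,0]]]'
python3 -m jog '[[[0,0,0,0,0,-1,0],[0,0,0,0,0,-1,0]]]'
python3 -m jog '[[[0,0,0,0,0,-0.7,0],[0,0,0,0,0,-0.7,0]]]'
```

```text
time_s: 5.95
ee_pos: [514.7, 276.0, 62.4]
ee_rot: [180.0, 0.0, -171.9]
force: [-0.8, 1.7, 3.4]
finger_gap: 0.1
time_s: 6.95
ee_pos: [520.6, 230.5, 64.7]
ee_rot: [180.0, -0.0, -171.9]
force: [0.0, 0.5, -0.3]
finger_gap: 0.1
time_s: 7.2
ee_pos: [521.0, 230.6, 64.3]
ee_rot: [180.0, 0.0, -171.9]
force: [0.1, -0.8, 0.3]
finger_gap: 0.1
time_s: 7.45
ee_pos: [521.1, 230.6, 64.1]
ee_rot: [180.0, 0.0, -171.9]
force: [-0.5, 0.3, 2.2]
finger_gap: -0.0
```

Key 2 gave and is up. Key 3 makes contact at 64.1, so it also looks up; I'll finish its tap and go on to key 4.

```bash
python3 -m jog '[[[0,0,0,0,0,-0.7,0],[0,0,0,0,0,-0.7,0]]]'
python3 -m jog '[[[0,0,0,0,0,-0.6,0],[0,0,0,0,0,-0.6,0]]]'
```

```text
time_s: 7.7
ee_pos: [521.2, 230.6, 63.2]
ee_rot: [180.0, 0.0, -171.9]
force: [-0.9, 0.6, 3.5]
finger_gap: 0.1
time_s: 7.95
ee_pos: [521.1, 230.6, 62.4]
ee_rot: [180.0, 0.0, -171.9]
force: [-1.7, 0.8, 4.7]
finger_gap: 0.1
```

```bash
python3 -m jog '[[[0,0,0,0,0,5,0],[0,0,0,0,0,12,0],[0,0,0,2,-14,14,0],[0,0,0,5,-34,13,0],[0,0,0,6.5,-45.4,10,0],[0,0,0,6.5,-45.4,5,0],[0,0,0,6.5,-45.4,3,0],[0,0,0,6.5,-45.4,3,0]]]'
python3 -m jog '[[[0,0,0,0,0,-1,0],[0,0,0,0,0,-1,0]]]'
python3 -m jog '[[[0,0,0,0,0,-0.7,0],[0,0,0,0,0,-0.7,0]]]'
```

```text
time_s: 8.95
ee_pos: [527.1, 185.1, 64.7]
ee_rot: [180.0, -0.1, -171.9]
force: [-0.0, 0.2, 0.7]
finger_gap: -0.1
time_s: 9.2
ee_pos: [527.5, 185.2, 64.2]
ee_rot: [180.0, 0.0, -171.9]
force: [-0.1, -1.0, 0.5]
finger_gap: 0.3
time_s: 9.45
ee_pos: [527.5, 185.0, 63.5]
ee_rot: [180.0, -0.0, -171.9]
force: [0.2, -0.5, 0.2]
finger_gap: -0.1
```

```bash
python3 -m jog '[[[0,0,0,0,0,-1,0],[0,0,0,0,0,-2,0],[0,0,0,0,0,-2,0]]]'
python3 -m jog '[[[0,0,0,0,0,-0.7,0],[0,0,0,0,0,-0.7,0]]]'
python3 -m jog '[[[0,0,0,0,0,-0.7,0],[0,0,0,0,0,-0.7,0]]]'
```

```text
time_s: 9.82
ee_pos: [527.4, 184.8, 61.3]
ee_rot: [-180.0, -0.0, -171.9]
force: [-0.3, -0.2, 0.6]
finger_gap: 0.1
time_s: 10.07
ee_pos: [527.5, 184.9, 60.8]
ee_rot: [-180.0, -0.0, -171.9]
force: [-1.0, -0.7, 0.2]
finger_gap: -0.1
time_s: 10.32
ee_pos: [527.6, 184.9, 60.1]
ee_rot: [-180.0, 0.0, -171.9]
force: [0.3, -0.0, 0.7]
finger_gap: -0.1
```

```bash
python3 -m jog '[[[0,0,0,0,0,-0.4,0],[0,0,0,0,0,-0.4,0]]]'
```

```text
time_s: 10.58
ee_pos: [527.6, 184.9, 60.0]
ee_rot: [-180.0, 0.0, -171.9]
force: [-0.7, -0.1, 1.6]
finger_gap: 0.0
```

```bash
python3 -m jog '[[[0,0,0,0,0,-0.2,0],[0,0,0,0,0,-0.2,0]]]'
python3 -m jog '[[[0,0,0,0,0,4,0],[0,0,0,0,0,9,0],[0,0,0,0,0,9,0],[0,0,0,0,0,9,0]]]'
```

```text
time_s: 10.82
ee_pos: [527.6, 184.9, 59.9]
ee_rot: [180.0, 0.0, -171.9]
force: [-1.8, -0.4, 3.4]
finger_gap: 0.0
time_s: 11.32
ee_pos: [527.6, 184.9, 68.5]
ee_rot: [180.0, 0.0, -171.9]
force: [0.3, -1.2, 0.9]
finger_gap: -0.6
```

Key 4 sits at 60.0 and stayed solid at 3.4 N, so it is the latched one, and all four have been felt. Now the full push on key 4.

```bash
python3 -m jog '[[[0,0,0,0,0,-5,0],[0,0,0,0,0,-9,0],[0,0,0,0,0,-10,0],[0,0,0,0,0,-11,0],[0,0,0,0,0,-12,0],[0,0,0,0,0,-12,0]]]'
python3 -m jog '[[[0,0,0,0,0,-0.7,0],[0,0,0,0,0,-1.2,0],[0,0,0,0,0,-1.2,0]]]'
```

```text
time_s: 12.08
ee_pos: [527.4, 184.8, 57.5]
ee_rot: [-180.0, -0.0, -171.9]
force: [-3.6, -0.7, 6.7]
finger_gap: -0.0
time_s: 12.45
ee_pos: [527.4, 184.9, 57.2]
ee_rot: [-180.0, 0.0, -171.9]
force: [-3.9, -0.4, 10.1]
finger_gap: -0.0
```

```bash
python3 -m jog '[[[0,0,0,0,0,-0.8,0],[0,0,0,0,0,-1,0],[0,0,0,0,0,-1,0]]]'
```

```text
time_s: 12.82
ee_pos: [527.4, 184.9, 56.7]
ee_rot: [-180.0, 0.0, -171.9]
force: [-3.9, -0.6, 9.4]
finger_gap: 0.2
```

```bash
python3 -m jog '[[[0,0,0,0,0,-0.8,0],[0,0,0,0,0,-1,0],[0,0,0,0,0,-1,0]]]'
```

```text
time_s: 13.2
ee_pos: [527.4, 184.9, 56.3]
ee_rot: [-180.0, 0.0, -171.9]
force: [-5.6, -0.5, 13.1]
finger_gap: -0.2
```

At the stop (56.3, 13 N). Now I'll release and withdraw clear to look.

```bash
python3 -m jog '[[[0,0,0,0,0,4,0],[0,0,0,0,0,10,0],[0,0,0,0,0,25,0],[0,0,0,0,0,60,0],[0,0,0,0,0,100,0],[0,0,0,-30,20,120,0],[0,0,0,-70,50,130,0],[0,0,0,-110,80,140,0],[0,0,0,-150,120,150,0],[0,0,0,-190,160,160,0],[0,0,0,-230,200,165,0],[0,0,0,-270,240,170,0],[0,0,0,-310,270,170,0],[0,0,0,-310,270,170,0],[0,0,0,-310,270,170,0]]]'
python3 - <<'E'
from h import *
a,b=env.get_image("top"),env.get_image("side")
cv2.imwrite("pics/c2.png",np.hstack([cv2.resize(a[155:240,170:290],None,fx=4,fy=4,interpolation=3),cv2.resize(b[175:260,215:300],None,fx=4,fy=4,interpolation=3)])[:, :800])
a0,b0=cv2.imread("pics/top0.png"),cv2.imread("pics/side0.png")
for n,x,y in(("top",a,a0),("side",b,b0)):
    d=cv2.GaussianBlur(cv2.absdiff(x,y).max(2),(3,3),0); k,l,st,c=cv2.connectedComponentsWithStats((d>25).astype(np.uint8)); print(n,[(c[i].round(),st[i,4]) for i in range(1,k) if st[i,4]>5])
for lo in(215,230):
  print([(c.round(1),s[2:]) for c,s in white(b,(255,175,300,250),lo)])
print([(c.round(1),s[2:]) for c,s in white(a,(175,195,285,232),200)])
E
```

```text
time_s: 15.08
ee_pos: [217.6, 454.8, 223.4]
ee_rot: [-180.0, 0.0, -171.9]
force: [0.4, -0.2, 0.4]
finger_gap: 0.4
top [(array([ 87., 383.]), np.int32(19))]
side [(array([476., 133.]), np.int32(15860)), (array([492.,  70.]), np.int32(7)), (array([281., 193.]), np.int32(68)), (array([488., 282.]), np.int32(6))]
[(array([270.9, 208.1]), array([ 41,  64, 619], dtype=int32)), (array([277.9, 200.5]), array([ 17,  10, 123], dtype=int32)), (array([273.6, 213.5]), array([ 18,  10, 138], dtype=int32)), (array([268.5, 227.5]), array([ 18,  12, 149], dtype=int32))]
[(array([268.2, 187.1]), array([13, 15, 76], dtype=int32)), (array([281.8, 188.3]), array([ 16,   9, 106], dtype=int32)), (array([258.9, 202.4]), array([10, 24, 78], dtype=int32)), (array([277.8, 200.6]), array([ 17,  10, 114], dtype=int32)), (array([273.3, 213.7]), array([ 18,  10, 127], dtype=int32)), (array([268.5, 227.7]), array([ 18,  11, 139], dtype=int32)), (array([264.7, 240.7]), array([24, 13, 99], dtype=int32))]
[(array([218.7, 207.8]), array([ 99,  34, 793], dtype=int32)), (array([260.4, 205.8]), array([ 14,  17, 185], dtype=int32)), (array([238.5, 208.6]), array([ 14,  17, 186], dtype=int32)), (array([216.4, 211.5]), array([ 14,  17, 186], dtype=int32)), (array([194.4, 214.4]), array([ 14,  16, 185], dtype=int32))]
```

View pics/c2.png

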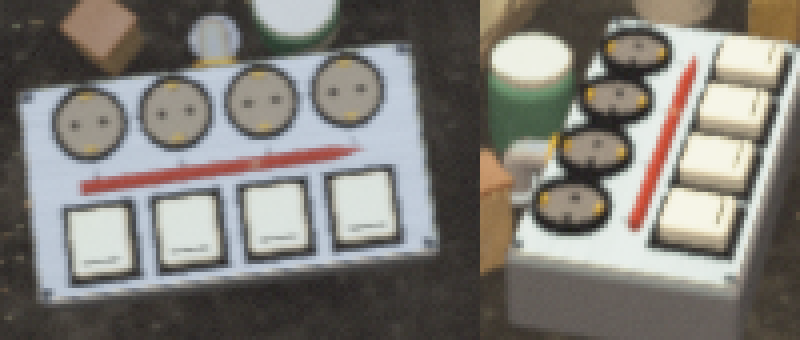

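The picture shows four keys alike and the pencil, jar and stamp unmoved. Apart from the arm and a tiny blob at top (87,383), off the bench items, the only change is at side (281,193), key 4's cap. That cap rose by 1.2 px, about the 1.5 px expected for 4.2 mm.

Run:
```python
from h import *
print(tri((260.4,205.8),(281.8,188.3)))
env.close_job()
```

```text
(array([530.86020688, 185.40873588,  62.82831137]), np.float64(1.6175115709656556))
the job is handed in; nothing more can be done
```

All four keys are now up, and I handed the job in at about 15 s.

- **Feeling the row:** I tapped from left to right with the shut fingertips. Keys 1–3 touched at about 64 mm and gave about 1.7 mm at up to 4.7 N, so they were up. Key 4, the rightmost, touched at 60 mm and stayed solid at 3.4 N, so it was the latched one.
- **Releasing the latched key:** I lifted off, then pushed key 4 to its stop (56.3 mm, 13 N), let go and drew the arm clear.
- **Last checks:** I did not tap key 4 again; its state rests on the pictures. Its cap now triangulates to 62.8 mm, against 59.8 mm before and 62.6–62.9 mm for the other three. Comparing pictures from before and after, only that cap and the arm had changed, apart from a tiny 19-pixel patch at the bottom edge of the top view that I did not look into. No check disagreed.

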